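# Reload the bag-clip sealer

### The arm

A 7-joint arm with a two-finger parallel gripper is mounted at the origin on a cart in front of the work surface, level with it; the furniture and walls round the work are solid. World frame = base frame: x ahead of the robot, y to its left, z up, the work surface at z = 0. Lengths are in mm, angles in rad, forces in N, time in s.
With the tool pointing down it reaches from about 400 to 875 mm from the base axis. Payload 4.4 kg.
Tool frame: the origin (TCP) lies midway between the tips of the shut fingers; the grasp point (between the pads) lies ctrl.grip_depth behind it (ctrl.grip_depth is the distance from the TCP to the grasp point, in mm); z points along the fingers, y is the line along which they close (so a half turn about z gives the same grasp; the last joint's range is limited). The gripper opens to 85 mm and grips with 20 to 120 N. Pads are 22 mm wide; open, the fingers measure 114 mm over their backs; the gripper's body (76 mm by 85 mm) begins 54 mm behind the grasp point. The pads swing forward as they close: fully open they stand 13 mm farther back than shut.
Start: joints at [-1.279, 0.628, 0.038, 1.517, -0.027, 0.996, -0.02], TCP at [227.617, 608.858, 231.313] pointing down, gripper open.
Joint ranges: [-3.06, 3.06], [-0.37, 2.12], [-1.25, 1.32], [0.18, 2.47], [-1.1, 4.24], [0.23, 1.98], [-2.94, 2.94]. Speed limits (rad/s): [2.57, 2.57, 3.14, 3.14, 3.14, 3.14, 3.14].

### API

Orientations are given as [roll, pitch, yaw] about the fixed x, y, z axes, in that order (R = Rz(yaw) Ry(pitch) Rx(roll)).
In Python, from cell import ctrl gives the robot as it stands.
- The arm moves only by the tool carry_out, never from a script. Its argument "deltas" is one flat list of numbers, 7 for each row, row after row: the turn, a rotation vector about the tool's x, y, z in degrees, then the shift along the tool's x, y, z in m, then the closure, from -1 (fully open) to 1 (shut). In form: [wx, wy, wz, dx, dy, dz, claw, wx, wy, wz, dx, dy, dz, claw, ...]. A call has 1 to 12 rows; each row shifts and turns the commanded pose from where the row before left it, along the tool's axes as they then stand; what a row does not reach is not made up. A row lasts 1/8 s, in which the tool goes at most 62.5 mm and 10.7 degrees, less where a joint would pass 70% of its speed; a pose out of reach is approached as far as the arm can. A call with a gripper value outside its range is refused whole. The fingers move at their own pace and stop on an object; the grip force is fixed at half the most. Time passes only in rows, so rows that do not move let the fingers close. It gives the time, the measured TCP pose, the force, the opening and the grip force at its end, in the units of the state.
- ctrl.read_state(): the state, without advancing time (a new reading comes with each control period).
- ctrl.get_image(name): name is "scene" or "top" or "wrist"; returns the picture (480x640x3 uint8, red, green, blue); there is no depth.
- ctrl.calibration(name): a dict with "mtx" (3x3 intrinsics, pixels), "R" (3x3) and "t" (3): a world point X has camera coordinates R X + t. Camera axes: x right, y down, z forward; pixel columns grow to the right and rows downward; lengths in mm; the calibration is good to about 2 mm. The wrist camera is an equidistant fisheye: a pixel r from the principal point sees the ray r / f radians off the axis. A picture is of the moment at which its call begins: read the wrist's pose just before it. calibration takes no time and is no camera call; for the wrist camera it gives the pose at the moment of the call.
- ctrl.finish_job(): hands the job in; it is judged then, once.
The state is a dict: "clock": time; "qpos": joint angles; "qd": joint speeds; "tau": joint torques, N m; "eef_pos": TCP position; "tool_rot": TCP orientation; "force": force on the tool from outside, world axes, zero at the start; "torque": the same for the moment, N m; "width": finger opening in mm; "gripper_force": force on a finger pad.
Only numpy, scipy, OpenCV 4.12 (cv2) and the standard library are available. Lean on these libraries where they do the work, as an engineer would, in place of code of your own. Each camera call takes 0.05 s, during which the arm holds its last target. There are 200 camera calls.

### The job

Reload the bag-clip sealer: take the strip of blue clips that lies on the worktop and load it, groove up, into the sealer's channel - it slides in from the loading tray - against the sprung follower, until both orange catches have closed behind it and hold it by themselves. Then swing the cover rail down over it and press until it snaps flat. Leave the other things on the worktop where they stand.

Things in the scene. Friction and masses are not known exactly. Their poses are not given: they have to be found in the camera images.
- sealer: cream bench unit with an open metal channel, fixed to the worktop, 234 x 92 mm. Origin: at worktop height under the catch tips, on the channel's middle line; +x is the way the strip is pushed in, z up. Rear block at x = 116 to 152 mm, 52 mm high, below the cover's hinge. The follower's thin rod comes out behind it as the strip goes in.
- tray (a point): middle of the loading tray's floor, at x = -52 mm, z = 24 mm of the sealer, axes as the sealer's. The tray runs from x = -80 to -28 mm, open at its outer end, between steel funnel walls 42 mm apart at the outer end and 29 mm at the inner, 12 mm high. The channel floor goes on at this height to x = 112 mm
- channel (a point): on the channel floor between the tips of the two orange catches (sealer x = 0, z = 24 mm). Catches: sprung arms hinged 26 mm before this point, tips 17 mm apart; the strip spreads them easily and they swing in behind its end once that is 1 to 2 mm past. Beyond them the channel is 30 mm wide. Catches and walls are 12 mm high, so the strip's upper 14 mm stand free
- clip_strip: loose blue strip of U-shaped plastic bag clips on the worktop: a stiff bar 90 mm long (its x), 26 mm wide, 26 mm high, about 60 g, with a groove 8 mm wide and 16 mm deep along its top; both ends alike. Origin: centre of its underside, z up. Held by the catches, its origin is at about x = 45.5, z = 24 mm of the sealer
- follower (a joint): the dark sprung block in the channel, 25 mm high; m, 0 = at rest, its face at x = 60 mm of the sealer; grows as the strip pushes it in: about 0.030 with the strip held by the catches, stop at 0.042. Spring 2.3 N at rest, 5 N at 0.030
- cover (a joint): aluminium cover rail, 48 mm wide, hinged over the rear end of the channel; rad, 0 = shut flat, starts open at 1.4 to 1.85 (near upright). Stiff hinge: it stays where it is left. At about 0.085 it meets two ball detents; some 7 N straight down on the tab then snap it shut. A nose at its free end lands on a strip that is not fully home
- cover_tab (a point): middle of the upper face of the black tab at the cover's free end, 133 mm from the hinge axis; tab 30 mm wide, 4.5 mm thick, 9 mm more to its edge; with the cover shut it lies at x = -15, z = 57 mm of the sealer. Turns with the cover: its z is the outer face's normal, its x points to the hinge
- cover_hinge (a point): middle of the cover's hinge axis (along the sealer's y), at x = 118, z = 56 mm of the sealer; the cover's flat outer face passes through the axis
- mug_1: green mug, 86 x 118 x 96 mm; bystander behind the sealer; origin centre of its underside
- egg_timer: white and grey wind-up timer, 63 x 62 x 58 mm; bystander; origin centre of its underside
- scrub_tub: white and red plastic tub, 72 mm wide, 71 mm high; bystander; origin centre of its underside
- tumbler: small drinking glass, diameter 48, 61 mm high; bystander; origin centre of its underside
There are look-alikes about, which are no part of the job. Of the things that look like the clip_strip, the larger one is meant.

How it is judged (in metres and radians):
On the way:
1. the strip stands home in the channel, held by the catches against the follower, fingers off it, the cover still up (x of clip_strip in the frame of sealer between 0.043 and 0.049 m and y of clip_strip in the frame of sealer between -0.004 and 0.004 m and z of clip_strip in the frame of sealer below 0.0275 m and angle between clip_strip's own z axis and vertical below 0.1 rad and value of joint follower above 0.027 m and contact force between the fingers and clip_strip below 0.1 N and value of joint cover above 0.15 rad), for 0.2 s.
At the end, for the whole second after the job is handed in: The strip lies groove up in the channel behind both catches (origin at x 43 to 49 mm of the sealer, within 4 mm of its middle line), at rest, the follower pushed in more than 27 mm, and the cover snapped shut (under 0.025 rad) (x of clip_strip in the frame of sealer between 0.043 and 0.049 m and y of clip_strip in the frame of sealer between -0.004 and 0.004 m and z of clip_strip in the frame of sealer below 0.0275 m and angle between clip_strip's own z axis and vertical below 0.1 rad and value of joint follower above 0.027 m and value of joint cover below 0.025 rad and linear speed of clip_strip below 0.02 m/s); the robot touches nothing.
It fails at once if a bystander is shoved by more than 25 mm or tipped over (distance of any of mug_1, egg_timer, scrub_tub, tumbler from where it was at the start of the episode above 0.025 m or angle between any of mug_1, egg_timer, scrub_tub, tumbler's own z axis and vertical above 0.4 rad).
It also fails if it takes over 56 s, if anything falls off the work surface, if the arm or the gripper's body presses on something with over 40 N, if the wrist force passes 120 N, or if a joint passes its speed limit or range.

## Working session

There is one attempt and no reset: what is moved stays moved. The work goes in short steps, Python scripts to look and compute and a tool call to move; the robot and the scene stay as the last step left them, time stands still between calls to the robot, and variables do not carry over. Pictures are saved under pics/ and viewed, at most 10 in all, crops included, and the job is handed in when it is done.

Besides the shell and the picture viewer there is one more tool, called after "Call:" by a JSON object that holds its "op" and its "data", one argument or row to a line. carry_out: Moves the arm, as the interface text tells. Its arguments: {"type":"object","properties":{"deltas":{"type":"array"}},"required":["deltas"]}

```bash
mkdir -p pics; ls
python3 - <<'E'
from cell import ctrl
import cv2
for n in ("scene","top"):
    im=ctrl.get_image(n); cv2.imwrite(f"pics/{n}0.png",im[:,:,::-1])
    c=ctrl.calibration(n); print(n,c)
print(ctrl.read_state(),ctrl.grip_depth)
E
```

```text
pics
scene {'mtx': array([[491.00506132,   0.        , 314.8398604 ],
       [  0.        , 491.00506132, 233.43968046],
       [  0.        ,   0.        ,   1.        ]]), 'R': array([[ 0.75551098, -0.65486518, -0.01883506],
       [-0.32468708, -0.34930775, -0.87895529],
       [ 0.56901798,  0.67017587, -0.4765321 ]]), 't': array([-454.37253454,  261.54628395,  575.87796965])}
top {'mtx': array([[623.87980255,   0.        , 320.65565634],
       [  0.        , 623.87980255, 239.77694377],
       [  0.        ,   0.        ,   1.        ]]), 'R': array([[ 0.00457976, -0.99967469, -0.02509061],
       [-0.99030194, -0.0010499 , -0.1389279 ],
       [ 0.13885636,  0.02548354, -0.9899846 ]]), 't': array([   6.03159677,  581.3542026 , 1193.6849491 ])}
{'clock': 0.1, 'qpos': array([-1.27881607,  0.6292618 ,  0.03844519,  1.51828072, -0.02700659,
        0.99633523, -0.01998391]), 'qd': array([ 0.00073119, -0.00041193,  0.00043221, -0.00270025, -0.0010828 ,
       -0.00213163,  0.00019477]), 'tau': array([ 2.99546191e-03, -5.64541268e+01,  1.23072267e+00, -1.93974406e+01,
        1.13771239e-02,  5.44085138e-03, -5.79995998e-06]), 'eef_pos': array([227.39438   , 608.30682919, 230.47171828]), 'tool_rot': array([-3.13982550e+00,  1.36684479e-05,  2.78382427e+00]), 'force': array([-0.33228731,  0.04912247,  0.18012882]), 'torque': array([ 0.04050679,  0.00511788, -0.03852235]), 'gripper_force': 0.0, 'width': 85.55010245931967} 18.700000000000003
```

View pics/scene0.png

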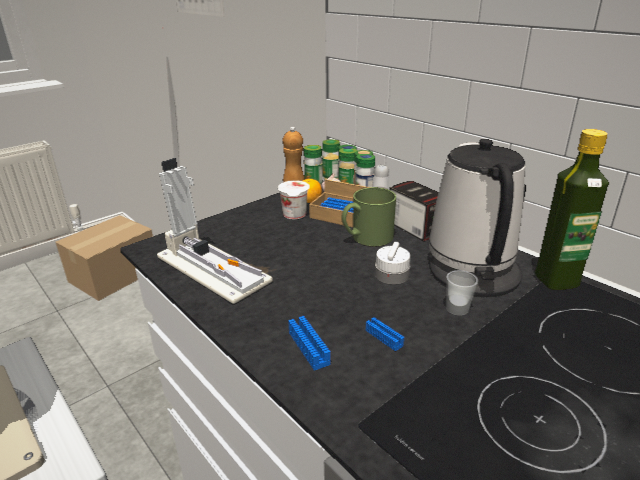

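View pics/top0.png

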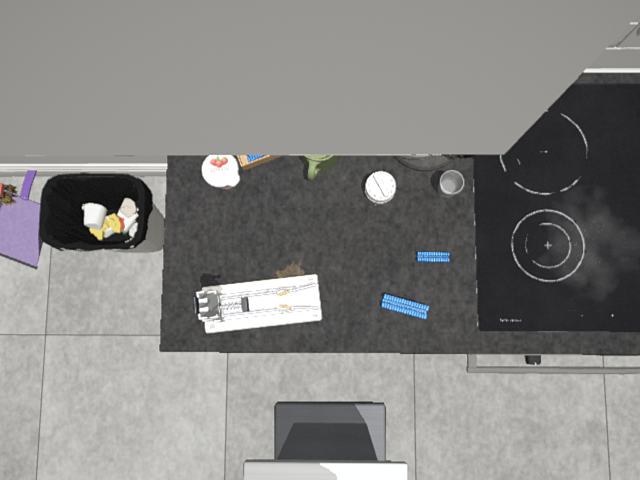

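The strip could be any of these:
- Large blue bar: top (405,306), scene (310,342).
- Short blue bar: top (433,257), scene (385,333).
- Blue clips in the wooden box: top (258,156), scene (335,205).

I choose the large loose bar and check it in a close crop. The sealer is at top (260,303), and its +x points left in the image.

Run:
```python
import cv2,numpy as np
t=cv2.imread("pics/top0.png");s=cv2.imread("pics/scene0.png")
r=lambda i,x,y,w,h,W,H:cv2.resize(i[y:y+h,x:x+w],(W,H),interpolation=cv2.INTER_CUBIC)
a=np.hstack([r(t,375,285,60,40,400,267),r(s,280,310,60,40,400,267)])   # 6.67x
b=np.hstack([r(t,190,265,140,75,560,300),r(s,150,150,125,156,240,300)]) # 4x, 1.92x
cv2.imwrite("pics/c1.png",np.vstack([a,b]))
```

```text
(no output)
```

View pics/c1.png

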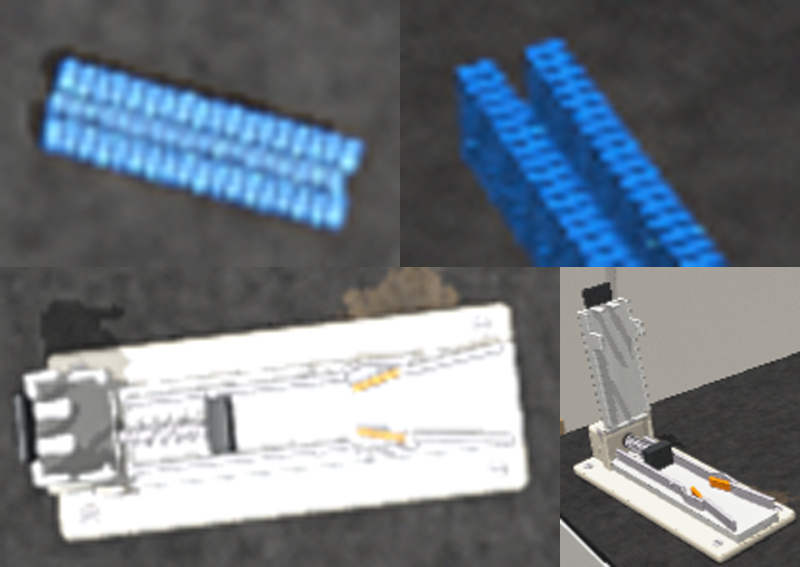

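The crop shows the large bar lying groove up, with the 8 mm groove visible from end to end, so this is the right strip. Its top-face corners in the top image are about (384.8,293.5), (429.4,306.4), (426.4,319.2) and (381.8,307.5). The catch tips are at top (279.3,295.3) and (279.3,306.3).

```bash
cat > h.py <<'E'
import numpy as np
from cell import ctrl
from scipy.spatial.transform import Rotation as Ro
def onplane(c,uv,z,fish=False):
    uv=np.atleast_2d(np.array(uv,float)); K=np.array(c["mtx"]);R=np.array(c["R"]);t=np.array(c["t"]).ravel()
    p=np.c_[(uv[:,0]-K[0,2])/K[0,0],(uv[:,1]-K[1,2])/K[1,1]]
    if fish:
        r=np.hypot(*p.T)+1e-9; d=np.c_[p*(np.sin(r)/r)[:,None],np.cos(r)]
    else: d=np.c_[p,np.ones(len(p))]
    C=-R.T@t; d=d@R
    return C+d*((np.atleast_1d(z)-C[2])/d[:,2])[:,None]
def delta(p,rpy,p0=None,rpy0=None):
    """tool-frame rotvec(deg), shift(mm) from current measured pose to target"""
    s=ctrl.read_state(); p0=s["eef_pos"] if p0 is None else p0; rpy0=s["tool_rot"] if rpy0 is None else rpy0
    A=Ro.from_euler("xyz",rpy0);B=Ro.from_euler("xyz",rpy)
    return np.round((A.inv()*B).as_rotvec(degrees=True),2),np.round(A.inv().apply(np.array(p)-p0),1)
E
python3 - <<'E'
from h import *
np.set_printoptions(precision=1,suppress=True)
t=ctrl.calibration("top")
P=onplane(t,[(384.8,293.5),(429.4,306.4),(426.4,319.2),(381.8,307.5)],26);print(P,P.mean(0))
a=(P[0]+P[3]-P[1]-P[2])/2;print("len",np.linalg.norm(a),"yaw",np.degrees(np.arctan2(a[1],a[0])))
B=onplane(t,[(317.5,274.5),(321.25,320),(206.25,333.25),(202.5,287)],10);print(B)
a=(B[2]+B[3]-B[0]-B[1])/2;print("len",np.linalg.norm(a),np.linalg.norm(B[0]-B[1]),"yaw",np.degrees(np.arctan2(a[1],a[0])))
C=onplane(t,[(279.25,295.25),(279.25,306.25)],36);print(C,C.mean(0))
u=a/np.linalg.norm(a); print("origin from base",B.mean(0)-35*u)
h=B.mean(0)+(118-35)*u; print("hinge",h)
# tab in scene
S=ctrl.calibration("scene")
for ang in np.arange(1.3,1.9,.1):
  X=B.mean(0)+(83-133*np.cos(ang))*u; X[2]=56+133*np.sin(ang)
  o=[]
  for c in (S,t):
    q=c["mtx"]@(c["R"]@X+c["t"]); o+=[q[0]/q[2],q[1]/q[2]]
  print(ang,np.array(o))
E
```

```text
[[ 476.5 -119.1   26. ]
 [ 451.5 -206.2   26. ]
 [ 426.5 -199.9   26. ]
 [ 449.  -112.9   26. ]] [ 450.9 -159.5   26. ]
len 90.24141236082241 yaw 74.75292459433949
[[515.1  14.5  10. ]
 [424.3   6.5  10. ]
 [397.  236.   10. ]
 [489.2 246.4  10. ]]
len 232.16076425886348 91.14976766732842 yaw 96.5591431477116
[[471.8  88.7  36. ]
 [450.3  88.4  36. ]] [461.1  88.5  36. ]
origin from base [460.4  91.1  10. ]
hinge [446.9 208.3  10. ]
1.3 [183.4 172.3 222.6 302.8]
1.4000000000000001 [178.9 169.  214.9 303.6]
1.5000000000000002 [174.6 166.5 207.1 304.4]
1.6000000000000003 [170.4 164.6 199.4 305.3]
1.7000000000000004 [166.4 163.5 191.9 306.1]
1.8000000000000005 [162.6 163.2 184.7 307. ]
```

```bash
cat >> h.py <<'E'
def plan(wps,claw=-1):
    """wps: list of (xyz, yawdeg, nrows), tool down. prints rows in tool axes"""
    s=ctrl.read_state(); p=np.array(s["eef_pos"]); R=Ro.from_euler("xyz",s["tool_rot"]); out=[]
    for q,yaw,n in wps:
        G=Ro.from_euler("xyz",[np.pi,0,np.radians(yaw)]); p0=p.copy(); R0=R; w=(R0.inv()*G).as_rotvec()
        for k in range(1,n+1):
            pn=p0+(np.array(q)-p0)*k/n; Rn=R0*Ro.from_rotvec(w*k/n)
            out.append(np.r_[np.round((R.inv()*Rn).as_rotvec(degrees=True),1),np.round(R.inv().apply(pn-p)/1000,4),claw]); 
            R=R*Ro.from_rotvec(out[-1][:3],degrees=True); p=pn
    print("["+", ".join(", ".join(f"{v:g}" for v in r) for r in out)+"]")
E
python3 -c "
from h import *
plan([([460,60,300],96.5,11)])"
```

```text
[-0, 0, 5.7, -0.0373, -0.0393, -0.0063, -1, -0, 0, 5.8, -0.041, -0.0354, -0.0063, -1, -0, 0, 5.7, -0.0443, -0.0311, -0.0063, -1, -0, 0, 5.7, -0.0472, -0.0265, -0.0063, -1, -0, 0, 5.7, -0.0496, -0.0217, -0.0063, -1, -0, 0, 5.8, -0.0515, -0.0167, -0.0063, -1, -0, 0.1, 5.7, -0.0529, -0.0114, -0.0063, -1, -0.1, -0, 5.7, -0.0538, -0.0061, -0.0063, -1, 0, -0, 5.7, -0.0541, -0.0007, -0.0063, -1, 0, -0, 5.8, -0.0539, 0.0047, -0.0063, -1, 0, -0, 5.7, -0.0532, 0.0101, -0.0063, -1]
```

Call:
{"op": "carry_out", "data": {
  "deltas": [0,0,5.7,-0.037,-0.039,-0.006,-1,0,0,5.8,-0.041,-0.035,-0.006,-1,0,0,5.7,-0.044,-0.031,-0.006,-1,0,0,5.7,-0.047,-0.0265,-0.006,-1,0,0,5.7,-0.0495,-0.022,-0.006,-1,0,0,5.8,-0.0515,-0.017,-0.006,-1,0,0,5.7,-0.053,-0.011,-0.006,-1,0,0,5.7,-0.054,-0.006,-0.006,-1,0,0,5.7,-0.054,-0.001,-0.006,-1,0,0,5.8,-0.054,0.005,-0.006,-1,0,0,5.7,-0.053,0.01,-0.006,-1,0,0,0,0,0,0,-1]
}}

```text
clock: 1.6
eef_pos: [460.8, 57.0, 297.8]
tool_rot: [3.14, 0.002, 1.676]
force: [-0.5, 0.5, -0.2]
width: 85.3
gripper_force: 0.0
```

Run:
```python
from h import *; import cv2,json
np.set_printoptions(precision=2,suppress=True)
c=ctrl.calibration("wrist"); im=ctrl.get_image("wrist"); cv2.imwrite("pics/w1.png",im[:,:,::-1])
json.dump({k:np.array(v).tolist() for k,v in c.items()},open("w1.json","w")); print(c)
plan([([451,-159.5,190],74.75,6)])
```

```text
{'mtx': array([[371.65,   0.  , 312.96],
       [  0.  , 371.65, 239.32],
       [  0.  ,   0.  ,   1.  ]]), 'R': array([[ 0.99,  0.11,  0.  ],
       [ 0.1 , -0.94,  0.32],
       [ 0.04, -0.32, -0.95]]), 't': array([-463.28,  -55.04,  445.37])}
[-0, 0, 3.6, -0.0362, -0.0054, 0.0179, -1, -0, 0, 3.6, -0.0364, -0.0032, 0.0179, -1, -0, 0, 3.6, -0.0366, -0.0009, 0.0179, -1, -0, 0, 3.6, -0.0365, 0.0014, 0.0179, -1, -0, 0, 3.5, -0.0364, 0.0037, 0.0179, -1, -0, 0, 3.6, -0.0361, 0.0059, 0.0179, -1]
```

View pics/w1.png

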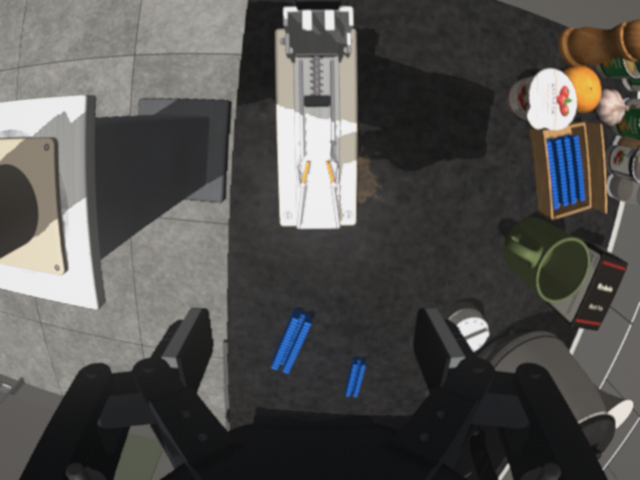

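The wrist view shows the whole sealer: catches at about (305,170) and (331,170), base edge at about (281..355,228). The strip runs from (302,312) to (280,372). I'll enlarge both.

Run:
```python
import cv2,numpy as np
t=cv2.imread("pics/w1.png")
r=lambda x,y,w,h,k:cv2.resize(t[y:y+h,x:x+w],None,fx=k,fy=k,interpolation=cv2.INTER_CUBIC)
a=r(270,80,100,150,4); b=r(255,300,80,80,5)
o=np.zeros((600,800,3),np.uint8); o[:600,:400]=a; o[:400,400:]=b
cv2.imwrite("pics/c2.png",o)
```

```text
(no output)
```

View pics/c2.png

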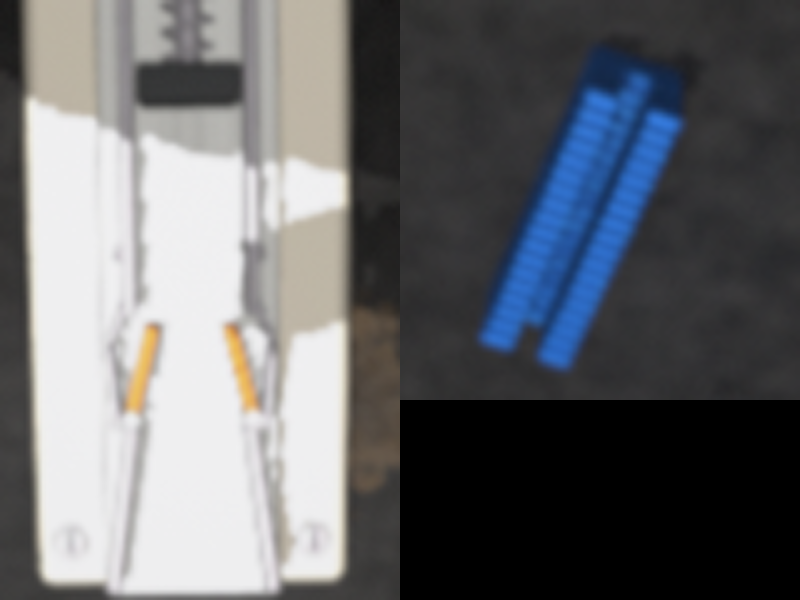

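Run:
```python
from h import *; import json
np.set_printoptions(precision=1,suppress=True)
c=json.load(open("w1.json"))
f=lambda uv,z:onplane(c,uv,z,True)
T=f([(309.25,161.25),(326.75,161.25)],36);print("tips",T,T.mean(0))
W=f([(299.25,227.5),(337,227.5)],36);print("tray end",W,W.mean(0))
F=f([(304.5,106),(330.5,106)],49);print("foll",F,F.mean(0))
a=F.mean(0)-W.mean(0);print("yaw",np.degrees(np.arctan2(a[1],a[0])),np.linalg.norm(a[:2]))
P=f([(292.4,318),(311.6,324),(288.6,374),(271,368.4)],26);print(P,P.mean(0))
a=(P[0]+P[1]-P[2]-P[3])/2;print(np.linalg.norm(a),"yaw",np.degrees(np.arctan2(a[1],a[0])))
```

```text
tips [[452.   91.8  36. ]
 [470.9  93.8  36. ]] [461.5  92.8  36. ]
tray end [[448.5  15.6  36. ]
 [491.2  20.1  36. ]] [469.9  17.8  36. ]
foll [[441.  150.9  49. ]
 [467.6 153.8  49. ]] [454.3 152.3  49. ]
yaw 96.59520430615052 135.40079984575206
[[ 450.9 -109.6   26. ]
 [ 476.4 -116.    26. ]
 [ 452.9 -204.    26. ]
 [ 427.5 -196.9   26. ]] [ 451.9 -156.6   26. ]
90.67294450838281 yaw 75.02943311871894
```

```bash
python3 -c "
from h import *
plan([([446.3,-176.8,80],75,7),([446.3,-176.8,13],75,2)])"
```

```text
[-0, 0, 3, -0.0334, -0.0056, 0.031, -1, -0, 0, 3.1, -0.0336, -0.0038, 0.031, -1, -0, 0, 3, -0.0338, -0.002, 0.031, -1, -0, 0, 3.1, -0.0338, -0.0002, 0.031, -1, -0, 0, 3, -0.0338, 0.0016, 0.031, -1, -0, 0, 3, -0.0337, 0.0034, 0.031, -1, -0, 0, 3.1, -0.0335, 0.0051, 0.031, -1, 0, 0, -0, 0, -0, 0.0335, -1, 0, 0, -0, 0, -0, 0.0335, -1]
```

Call:
{"op": "carry_out", "data": {
  "deltas": [0,0,3,-0.0334,-0.0056,0.031,-1,0,0,3.1,-0.0336,-0.0038,0.031,-1,0,0,3,-0.0338,-0.002,0.031,-1,0,0,3.1,-0.0338,0,0.031,-1,0,0,3,-0.0338,0.0016,0.031,-1,0,0,3,-0.0337,0.0034,0.031,-1,0,0,3.1,-0.0335,0.005,0.031,-1,0,0,0,0,0,0.03,-1,0,0,0,0,0,0,-1,0,0,0,0,0,0,-1]
}}

```text
clock: 2.9
eef_pos: [447.8, -173.9, 50.8]
tool_rot: [3.141, -0.001, 1.315]
force: [0.2, 0.2, -0.2]
width: 85.5
gripper_force: 0.0
```

Run:
```python
from h import *; import cv2
np.set_printoptions(precision=2,suppress=True)
s=ctrl.read_state();print(s["eef_pos"],s["tool_rot"])
print(delta([446.3,-176.8,13],[np.pi,0,np.radians(75)]))
c=ctrl.calibration("wrist"); print(c["R"],-c["R"].T@c["t"]); im=ctrl.get_image("wrist"); cv2.imwrite("pics/w2.png",im[:,:,::-1])
```

```text
[ 447.78 -173.89   50.82] [ 3.14 -0.    1.31]
(array([ 0.01, -0.04,  0.32]), array([-3.2, -0.7, 37.8]))
[[ 0.97 -0.25  0.  ]
 [-0.24 -0.92  0.32]
 [-0.08 -0.31 -0.95]] [466.81 -94.3  193.6 ]
```

View pics/w2.png

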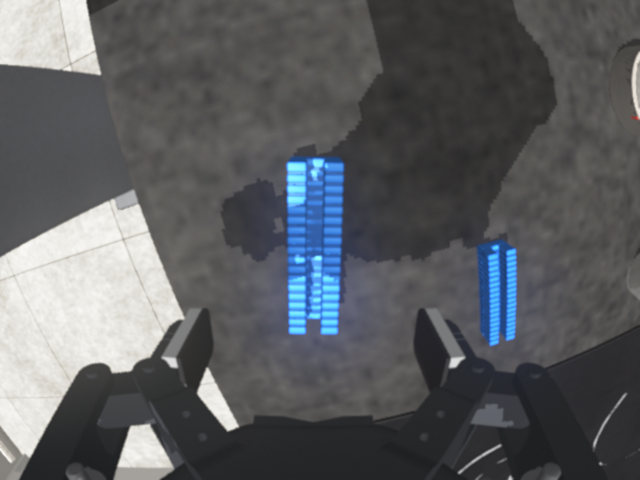

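The strip is centred between the fingers and parallel to them. Its top corners are at (287,163), (344,163), (338,334) and (289,334). The short bar at (497,293) is clear of the fingers.

Run:
```python
from h import *
np.set_printoptions(precision=1,suppress=True)
P=onplane(ctrl.calibration("wrist"),[(287,163),(344,163),(338,334),(289,334)],26,True);print(P,P.mean(0))
a=(P[0]+P[1]-P[2]-P[3])/2;y=np.arctan2(a[1],a[0]);print(np.linalg.norm(a),np.degrees(y))
g=P.mean(0)-20*a/np.linalg.norm(a);g[2]=13;print(g,delta(g,[np.pi,0,y]))
```

```text
[[ 450.9 -110.9   26. ]
 [ 475.8 -117.4   26. ]
 [ 452.5 -204.2   26. ]
 [ 427.2 -197.5   26. ]] [ 451.6 -157.5   26. ]
89.86758666367267 74.84191105602422
[ 446.4 -176.8   13. ] (array([ 0.1, -0. ,  0.5]), array([-3. , -1. , 38.2]))
```

Call:
{"op": "carry_out", "data": {
  "deltas": [0.1,0,0.4,-0.003,-0.001,0.019,-1,0,0,0,0,0,0.019,-1,0,0,0,0,0,0,1,0,0,0,0,0,0,1,0,0,0,0,0,0,1,0,0,0,0,0,0,1,0,0,0,0,0,0,1,0,0,0,0,0,0,1,0,0,0,0,0,0,1]
}}

```text
clock: 4.08
eef_pos: [446.2, -177.9, 13.4]
tool_rot: [3.141, -0.0, 1.305]
force: [-0.9, 1.4, 7.2]
width: 24.3
gripper_force: 59.4
```

```bash
python3 -c "
from h import *
plan([([446.2,-177.9,75],74.8,2),([478.2,-58,60],96.55,4)],1)"
```

```text
[0, -0, -0, -0, -0, -0.0308, 1, 0, -0, -0, -0, -0, -0.0308, 1, 0, -0, -5.4, 0.031, -0.0001, 0.0038, 1, 0, -0, -5.5, 0.0309, 0.0028, 0.0038, 1, 0, -0, -5.4, 0.0305, 0.0057, 0.0038, 1, 0, -0, -5.5, 0.0298, 0.0086, 0.0038, 1]
```

Call:
{"op": "carry_out", "data": {
  "deltas": [0,0,0,0,0,-0.031,1,0,0,0,0,0,-0.031,1,0,0,-5.4,0.031,0,0.004,1,0,0,-5.5,0.031,0.003,0.004,1,0,0,-5.4,0.0305,0.0057,0.004,1,0,0,-5.5,0.03,0.0086,0.004,1,0,0,0,0,0,0,1,0,0,0,0,0,0,1]
}}

```text
clock: 5.08
eef_pos: [477.9, -58.3, 58.6]
tool_rot: [-3.14, 0.0, 1.685]
force: [-0.8, -0.5, -0.4]
width: 24.2
gripper_force: 59.3
```

Run:
```python
from h import *; import cv2,json
np.set_printoptions(precision=2,suppress=True)
c=ctrl.calibration("wrist"); im=ctrl.get_image("wrist"); cv2.imwrite("pics/w3.png",cv2.resize(im[60:360,150:480,::-1],None,fx=2,fy=2,interpolation=cv2.INTER_CUBIC))
json.dump({k:np.array(v).tolist() for k,v in c.items()},open("w3.json","w"))
```

```text
(no output)
```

View pics/w3.png

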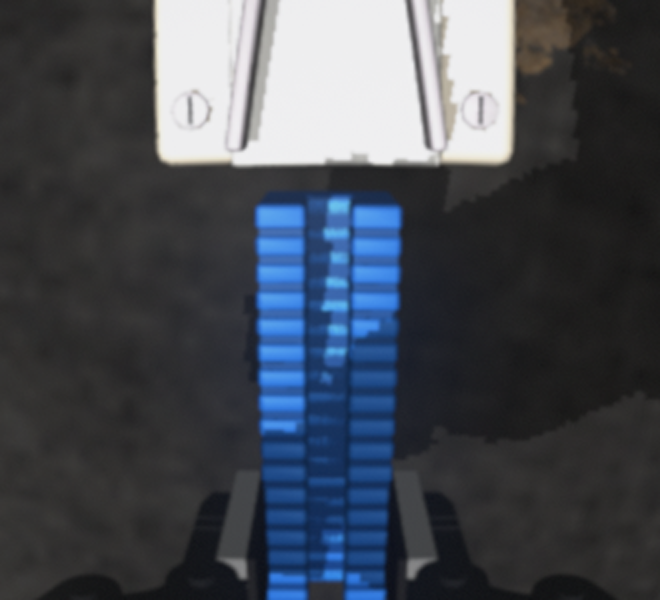

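The strip is level and square in the fingers. Its front top corners are at full-image (278,163.5) and (350.5,163.5). The tray wall ends are at (264,135) and (373,135).

Run:
```python
from h import *; import json
np.set_printoptions(precision=2,suppress=True)
c=json.load(open("w3.json"));f=lambda uv,z:onplane(c,uv,z,True)
u=np.array([np.cos(np.radians(96.55)),np.sin(np.radians(96.55)),0]);v=np.array([-u[1],u[0],0])
o=np.array([461,92,0])
def sl(P):
    d=P-o; return np.c_[d@u,d@v,P[:,2]]
s=ctrl.read_state();print("tcp in sealer",sl(s["eef_pos"][None]),np.degrees(s["tool_rot"]))
S=f([(278,163.5),(350.5,163.5)],71.2);print("front",sl(S),sl(S).mean(0))
B=f([(282,345),(345,345)],71.2);print("rear-ish",sl(B).mean(0))
W=f([(264,135),(373,135),(272.5,135),(364,135)],36);print("walls",sl(W),sl(W).mean(0))
```

```text
tcp in sealer [[-151.72    0.54   58.59]] [-179.91    0.01   96.49]
front [[-84.4   14.23  71.2 ]
 [-84.35 -11.24  71.2 ]] [-84.37   1.5   71.2 ]
rear-ish [-159.55    1.64   71.2 ]
walls [[-75.71  23.64  36.  ]
 [-75.52 -24.59  36.  ]
 [-75.79  19.85  36.  ]
 [-75.63 -20.56  36.  ]] [-75.66  -0.42  36.  ]
```

Call:
{"op": "carry_out", "data": {
  "deltas": [0,0,0,0,0.0017,0.0195,1,0,0,0,0,0,0,1,0,0,0,0.015,0,0,1,0,0,0,0.015,0,0,1,0,0,0,0.015,0,0,1,0,0,0,0.015,0,0,1,0,0,0,0,0,0,1]
}}

```text
clock: 6.0
eef_pos: [472.5, 4.1, 38.9]
tool_rot: [-3.14, -0.001, 1.689]
force: [-0.7, -0.4, 0.0]
width: 24.6
gripper_force: 59.3
```

```bash
cat >> h.py <<'E'
u=np.array([np.cos(np.radians(96.55)),np.sin(np.radians(96.55)),0]);v=np.array([-u[1],u[0],0]);o=np.array([461,92,0])
def sl(P):
    d=np.atleast_2d(P)-o; return np.c_[d@u,d@v,d[:,2]]
def st():
    s=ctrl.read_state();print("tcp(sealer)",sl(s["eef_pos"]).round(2),"F(sealer)",[round(float(s["force"]@a),2) for a in (u,v,[0,0,1])],np.degrees(s["tool_rot"]).round(2),s["torque"].round(2),s["width"],s["clock"])
E
python3 - <<'E'
from h import *; import cv2
st()
im=ctrl.get_image("wrist"); cv2.imwrite("pics/w4.png",cv2.resize(im[60:360,150:480,::-1],None,fx=2,fy=2,interpolation=cv2.INTER_CUBIC))
E
```

```text
tcp(sealer) [[-88.67  -1.41  38.86]] F(sealer) [-0.34, 0.77, 0.01] [-1.799e+02 -8.000e-02  9.678e+01] [ 0.01  0.01 -0.03] 24.596989311008702 6.0
```

View pics/w4.png

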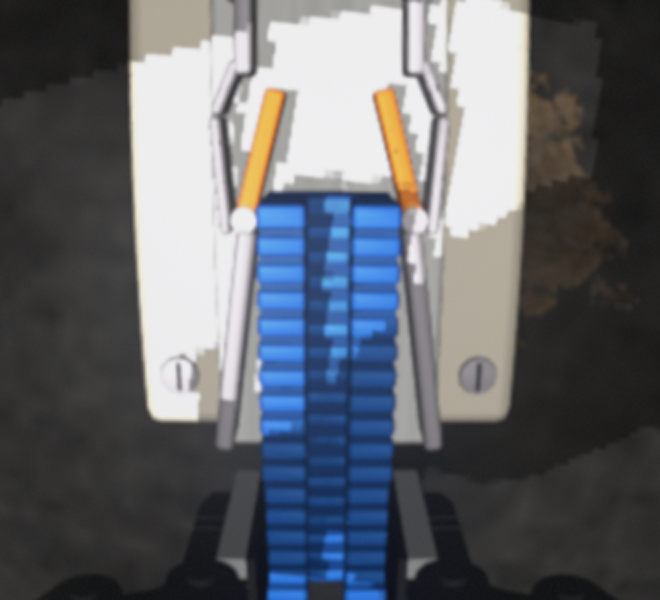

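The strip is centred between the catches: strip mid is at crop u≈329, and the tips at 270 and 388 give the same mid. I keep pushing.

Call:
{"op": "carry_out", "data": {
  "deltas": [0,0,0.1,0.01,0,0.0007,1,0,0,0,0.01,0,0,1,0,0,0,0.01,0,0,1,0,0,0,0.01,0,0,1,0,0,0,0.01,0,0,1,0,0,0,0.01,0,0,1,0,0,0,0.01,0,0,1,0,0,0,0.01,0,0,1,0,0,0,0,0,0,1]
}}

```text
clock: 7.18
eef_pos: [463.3, 83.1, 38.1]
tool_rot: [-3.14, -0.002, 1.686]
force: [-0.5, 1.4, -0.4]
width: 23.9
gripper_force: 59.3
```

```bash
python3 -c "
from h import *
st()"
```

```text
tcp(sealer) [[-9.11 -1.29 38.13]] F(sealer) [1.42, 0.33, -0.44] [-1.7988e+02 -9.0000e-02  9.6610e+01] [ 0.21  0.05 -0.02] 23.943295672192473 7.175
```

Call:
{"op": "carry_out", "data": {
  "deltas": [0,0,0,0.008,0,0,1,0,0,0,0.008,0,0,1,0,0,0,0.007,0,0,1,0,0,0,0.006,0,0,1,0,0,0,0.005,0,0,1,0,0,0,0.003,0,0,1,0,0,0,0,0,0,1,0,0,0,0,0,0,1]
}}

```text
clock: 8.18
eef_pos: [459.5, 117.9, 38.2]
tool_rot: [-3.14, 0.0, 1.684]
force: [0.5, -5.0, 0.2]
width: 24.4
gripper_force: 59.4
```

Run:
```python
from h import *; import cv2
st()
im=ctrl.get_image("wrist"); cv2.imwrite("pics/w5.png",cv2.resize(im[60:480,150:480,::-1],None,fx=1.4,fy=1.4,interpolation=cv2.INTER_CUBIC))
im=ctrl.get_image("scene"); cv2.imwrite("pics/s5.png",cv2.resize(im[180:310,150:280,::-1],None,fx=4.5,fy=4.5,interpolation=cv2.INTER_CUBIC))
```

```text
tcp(sealer) [[25.91 -1.43 38.19]] F(sealer) [-5.02, 0.08, 0.16] [-1.7991e+02  1.0000e-02  9.6480e+01] [-1.2  -0.05  0.06] 24.397768197880705 8.175
```

View pics/w5.png

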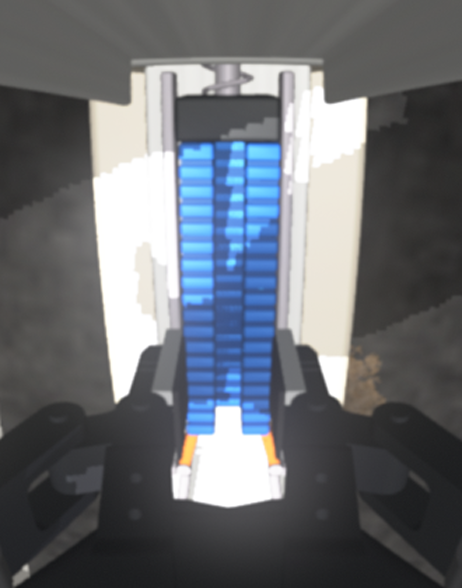

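The follower is in and the spring reads 5.0 N. The catch tips at about (190,437) and (268,437) may still be beside the strip's end, so I push 3 mm more and look again.

Call:
{"op": "carry_out", "data": {
  "deltas": [0,0,0,0.0015,0,0,1,0,0,0,0.0015,0,0,1,0,0,0,0,0,0,1,0,0,0,0,0,0,1]
}}

```text
clock: 8.78
eef_pos: [459.1, 120.7, 38.2]
tool_rot: [-3.14, 0.0, 1.684]
force: [0.4, -5.3, 0.7]
width: 24.0
gripper_force: 59.4
```

Run:
```python
from h import *; import cv2
st()
im=ctrl.get_image("wrist"); cv2.imwrite("pics/w6.png",cv2.resize(im[330:430,250:375,::-1],None,fx=5,fy=5,interpolation=cv2.INTER_CUBIC))
```

```text
tcp(sealer) [[28.71 -1.39 38.19]] F(sealer) [-5.29, 0.16, 0.72] [-1.7991e+02  1.0000e-02  9.6460e+01] [-1.21 -0.05  0.07] 24.041955694920826 8.775
```

View pics/w6.png

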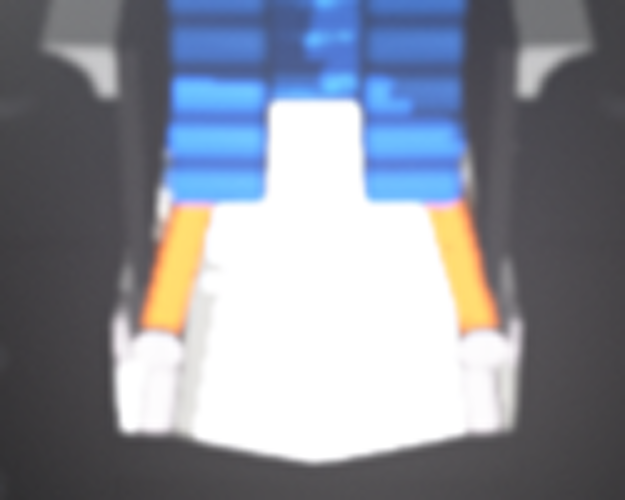

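The catches are now closed: the orange arms converge behind the strip's end, with inner edges at crop x=212 and 430, inside the strip's edges at 168 and 462. Release and lift.

Call:
{"op": "carry_out", "data": {
  "deltas": [0,0,0,0,0,0,-0.3,0,0,0,0,0,0,-0.3,0,0,0,0,0,0,-0.3,0,0,0,0,0,0,-0.3,0,0,0,0,0,0,-0.3,0,0,0,0,0,-0.01,-0.3,0,0,0,0,0,-0.03,-0.3,0,0,0,0,0,-0.04,-0.3,0,0,0,0,0,0,-0.3,0,0,0,0,0,0,-0.3]
}}

```text
clock: 10.07
eef_pos: [459.0, 121.6, 118.3]
tool_rot: [-3.14, -0.001, 1.685]
force: [-0.1, 0.8, -0.2]
width: 55.4
gripper_force: 0.0
```

Run:
```python
from h import *; import cv2
st()
im=cv2.imread("pics/scene0.png")
g=im.max(2)[140:180,150:195].astype(int)
m=(g<50); ys,xs=np.nonzero(m); print("tab scene px", xs.mean()+150,ys.mean()+140,len(xs),xs.min()+150,xs.max()+150,ys.min()+140,ys.max()+140)
c=ctrl.calibration("scene")
for a in np.arange(1.4,1.86,.05):
  r=131; X=o+(118-r*np.cos(a)-2*np.sin(a))*u; X[2]=56+r*np.sin(a)-2*np.cos(a)
  q=c["mtx"]@(c["R"]@X+c["t"]); print(round(a,2),(q[:2]/q[2]).round(1))
# strip: rear-end edge of blue in current wrist picture
cw=ctrl.calibration("wrist"); w=ctrl.get_image("wrist"); b=(w[:,:,2].astype(int)-w[:,:,0]>70)
for col in range(280,350,6):
  r=np.nonzero(b[:,col])[0]; print(col,(r.min(),r.max()) if len(r) else None,end=" ")
b[:,:200]=0;b[:,430:]=0
ys,xs=np.nonzero(b);print(len(ys))
for uv in [(np.median(xs[ys>ys.max()-3]),ys.max()),(np.median(xs[ys<ys.min()+3]),ys.min())]: print(uv,sl(onplane(cw,[uv],50,True)).round(1))
```

```text
tcp(sealer) [[ 29.62  -1.35 118.35]] F(sealer) [0.82, 0.02, -0.19] [-1.7991e+02 -6.0000e-02  9.6520e+01] [ 0.01 -0.03 -0.01] 55.397938252469814 10.075
tab scene px 169.375 164.17857142857142 112 162 176 158 170
1.4 [179.7 170.2]
1.45 [177.6 168.8]
1.5 [175.4 167.6]
1.55 [173.3 166.6]
1.6 [171.3 165.7]
1.65 [169.2 165. ]
1.7 [167.3 164.5]
1.75 [165.4 164.2]
1.8 [163.6 164. ]
1.85 [161.8 164. ]
280 None 286 None 292 (np.int64(159), np.int64(198)) 298 (np.int64(158), np.int64(299)) 304 (np.int64(158), np.int64(299)) 310 (np.int64(159), np.int64(287)) 316 (np.int64(157), np.int64(287)) 322 (np.int64(158), np.int64(299)) 328 (np.int64(158), np.int64(299)) 334 (np.int64(158), np.int64(297)) 340 None 346 None 4332
(np.float64(307.0), np.int64(299)) [[ 1.  4. 50.]]
(np.float64(316.0), np.int64(157)) [[90.4 -1.4 50. ]]
```

The strip is held: its top face spans x=1 to 90.4 mm, so its origin is at about 45.5. The cover angle is about 1.65 rad. Next I go over and behind the cover with the fingers shut.

Call:
{"op": "carry_out", "data": {
  "deltas": [0,0,0,0,0,-0.06,0.5,0,0,0,0,0,-0.06,1,0,0,0,0,0,0,1,0,0,0,0.05,0,0,1,0,0,0,0.05,0,0,1,0,0,0,0.045,0,0,1,0,0,0,0,0,0,1,0,0,0,0,0,0.035,1,0,0,0,0,0,0.033,1,0,0,0,0,0,0,1]
}}

```text
clock: 11.38
eef_pos: [440.7, 263.1, 167.5]
tool_rot: [-3.133, 0.003, 1.683]
force: [-0.1, 0.3, 0.4]
width: 0.1
gripper_force: 0.0
```

Run:
```python
from h import *
st()
```

```text
tcp(sealer) [[172.28   0.63 167.49]] F(sealer) [0.26, 0.03, 0.39] [-179.52    0.18   96.41] [0.01 0.01 0.01] 0.09482722205359291 11.375
```

Call:
{"op": "carry_out", "data": {
  "deltas": [0,0,0,-0.014,0,0,1,0,0,0,-0.014,0,0,1,0,0,0,-0.01,0,0,1,0,0,0,-0.01,0,0,1,0,0,0,0,0,0,1]
}}

```text
clock: 12.0
eef_pos: [448.6, 216.7, 170.6]
tool_rot: [-3.14, -0.001, 1.683]
force: [0.7, -0.5, -0.2]
width: 0.3
gripper_force: 0.0
```

Run:
```python
from h import *
st()
def d():
  pts=[(118-122*np.cos(t)+11-3*np.sin(t),56+122*np.sin(t)-3*np.cos(t)) for t in np.arange(1.5,0.05,-.14)]
  p=sl(ctrl.read_state()["eef_pos"])[0]; q=np.array([(p[0],p[2])]+pts); print(q.round(0)); print(np.diff(q,axis=0).round(1).tolist())
d()
```

```text
tcp(sealer) [[125.31  -1.88 170.61]] F(sealer) [-0.55, -0.6, -0.17] [-1.7993e+02 -4.0000e-02  9.6410e+01] [-0.01 -0.03 -0.01] 0.3326179870475429 12.0
[[125. 171.]
 [117. 177.]
 [101. 175.]
 [ 84. 170.]
 [ 69. 162.]
 [ 55. 153.]
 [ 42. 141.]
 [ 31. 128.]
 [ 22. 114.]
 [ 15.  98.]
 [ 10.  82.]
 [  7.  65.]]
[[-7.9, 6.9], [-16.8, -2.8], [-16.3, -5.1], [-15.4, -7.4], [-14.2, -9.4], [-12.8, -11.3], [-11.1, -13.0], [-9.1, -14.4], [-7.0, -15.5], [-4.8, -16.4], [-2.5, -16.9]]
```

Call:
{"op": "carry_out", "data": {
  "deltas": [0,0,0,-0.008,0,-0.006,1,0,0,0,-0.016,0,0.003,1,0,0,0,-0.008,0,0.0025,1]
}}

```text
clock: 12.38
eef_pos: [452.2, 184.4, 170.7]
tool_rot: [-3.14, -0.0, 1.683]
force: [0.9, -0.7, 0.2]
width: -0.2
gripper_force: 0.3
```

Run:
```python
from h import *; import cv2
st()
im=ctrl.get_image("scene"); z=cv2.imread("pics/scene0.png")[:,:,::-1]
# bright cover pixels lost versus start inside the original cover outline
m=(z.min(2)>120); m[:165]=0;m[235:]=0;m[:,:160]=0;m[:,200:]=0
df=np.abs(im.astype(int)-z).max(2)>40
print(m.sum(),(m&df).sum())
print("\n".join("".join("#" if v<50 else "+" if v<130 else "." for v in r) for r in im.max(2)[150:240:2,150:215]))
```

```text
tcp(sealer) [[ 92.76  -1.83 170.73]] F(sealer) [-0.76, -0.82, 0.2] [-1.7993e+02 -1.0000e-02  9.6420e+01] [ 0.09 -0.04  0.  ] -0.15875900484643302 12.375
2621 808
..+###########################################+..................
....++###############++###################.......................
.......+###############################..........................
.........++###########################+..........................
...............++###############+++++#...........................
....................+#######+++++++++#...........................
.....................+######++++++++++#..........................
.....................+######++++++++++#..........................
.....................+#######+++++++++#..........................
......................+######++.+++++++#++++.....................
......................+######++.+++++++#####.....................
......................+######++++###########.....................
.......................+####################.....................
.........................+#################+.....................
..............
[... 1331 characters left out ...]
....++++++++++++++++...+.....++++++++###
.............................++++++++++++++++...++++++###########
.............................++++++++++++++++...++###############
.............................++++++++++++++++...++###############
.............................++++++++++++++++...++###############
.............................+++++++++++....+..+#################
............................+++++++....++......++################
++............+.............+++....+...........++################
++......+#####+.........+...+++.............+...+################
++.+###########..........++.......++++.+++###++...++#############
###############+.................+++++#++++#++........++#########
```

The cover is moving: its tab has shifted to scene px ~(189,173), which means θ≈1.27. I carry on along the arc.

Call:
{"op": "carry_out", "data": {
  "deltas": [0,0,0,-0.009,0,0.002,1,0,0,0,-0.015,0,0.0075,1,0,0,0,-0.014,0,0.0095,1,0,0,0,-0.013,0,0.0115,1,0,0,0,-0.011,0,0.013,1,0,0,0,-0.009,0,0.0145,1,0,0,0,-0.007,0,0.0155,1,0,0,0,-0.005,0,0.0165,1]
}}

```text
clock: 13.42
eef_pos: [461.3, 102.7, 80.1]
tool_rot: [-3.14, -0.0, 1.684]
force: [-0.9, 0.9, 0.0]
width: 0.1
gripper_force: 0.2
```

Run:
```python
from h import *
st()
```

```text
tcp(sealer) [[10.64 -1.53 80.12]] F(sealer) [0.95, 0.82, 0.0] [-1.7991e+02 -2.0000e-02  9.6480e+01] [ 0.08 -0.03  0.04] 0.0985812503205294 13.425
```

Call:
{"op": "carry_out", "data": {
  "deltas": [0,0,0,-0.009,0,0.004,1,0,0,0,-0.009,0,0.004,1,0,0,0,0,0,0.005,1,0,0,0,0,0,0.004,1,0,0,0,0,0,0,1]
}}

```text
clock: 14.05
eef_pos: [463.3, 85.7, 63.7]
tool_rot: [-3.14, -0.001, 1.684]
force: [0.7, 0.3, -0.1]
width: 0.1
gripper_force: 0.0
```

Run:
```python
from h import *
st()
```

```text
tcp(sealer) [[-6.5  -1.54 63.7 ]] F(sealer) [0.2, -0.76, -0.13] [-1.7991e+02 -5.0000e-02  9.6500e+01] [0.01 0.04 0.02] 0.07824684719660066 14.05
```

Call:
{"op": "carry_out", "data": {
  "deltas": [0,0,0,0,0,0.002,1,0,0,0,0,0,0.002,1,0,0,0,0,0,0,1]
}}

```text
clock: 14.42
eef_pos: [463.0, 85.8, 59.5]
tool_rot: [-3.14, -0.001, 1.685]
force: [-0.1, 0.6, -0.1]
width: -0.2
gripper_force: 0.0
```

Run:
```python
from h import *; import cv2
st()
im=ctrl.get_image("scene")
print("\n".join("".join("#" if v<50 else "+" if v<130 else "." for v in r) for r in im.max(2)[190:300:2,155:275:1]))
```

```text
tcp(sealer) [[-6.35 -1.28 59.49]] F(sealer) [0.56, 0.01, -0.13] [-1.7988e+02 -5.0000e-02  9.6520e+01] [-0.06 -0.02 -0.02] -0.24725694843011406 14.425
.......................................+##+++++++####################################...................................
.......................................+###+#+######################################++++++..............................
.......................................+####++#####################################++++++++####.......................++
.......................................+###+++++##################################+++++++####+#..................+++++++
......................................+##++++++++################################+++++++######+............+++++++++++++
......................................+#++++++++###########+####################+++++++++#####.......+++++++++++++++++++
......................................+++++++++###################################++++#######..+++++++++++++++++++++++++
..........................................+++++###################################++########+++++++++++
[... 5004 characters left out ...]
+++++++++++++++++++++++++++++..................................................+++#++++++++++++
.....+####+++++++++++++++++++++++++++++++++++++++++++++++............................................++#++++++++++++++++
.......+###+++++++++++++++++++++++++++++++++++++++++++++++++.....................................+++##++++++++++++++++++
.........+###++++++++++++++++++++++++++++++++++++++++++++++++++...............................++++++++++++++++++++++++++
...........+###++++++++++++++++++++++++++++++++++++++++++++++++++++........................++##+++++++++++++++++++++++++
.............+###+++++++++++++++++++++++++++++++++++++++++++++++++++++.................+++#+++++++++++++++++++++++++++++
```

Call:
{"op": "carry_out", "data": {
  "deltas": [0,0,0,0,0,0.002,1,0,0,0,0,0,0.002,1,0,0,0,0,0,0,1]
}}

```text
clock: 14.85
eef_pos: [463.4, 85.7, 56.7]
tool_rot: [-3.141, -0.002, 1.684]
force: [-2.2, -0.1, 13.9]
width: 0.2
gripper_force: 7.0
```

Run:
```python
from h import *
st()
```

```text
tcp(sealer) [[-6.57 -1.65 56.71]] F(sealer) [0.14, 2.16, 13.91] [-1.7995e+02 -9.0000e-02  9.6480e+01] [ 0.03  0.45 -0.03] 0.16584827375444844 14.85
```

It is firm at z = 56.7 with 14 N, which is the height of the shut cover. I press a little more, then lift away.

Call:
{"op": "carry_out", "data": {
  "deltas": [0,0,0,0,0,0.0015,1,0,0,0,0,0,0,1,0,0,0,0,0,-0.01,1,0,0,0,0,0,-0.05,1,0,0,0,0,0,-0.06,1,0,0,0,0,0,-0.06,1,0,0,0,-0.05,0,0,1,0,0,0,0,0,0,1]
}}

```text
clock: 15.85
eef_pos: [469.6, 32.5, 235.2]
tool_rot: [3.141, 0.001, 1.679]
force: [-0.2, -0.0, 0.1]
width: -0.1
gripper_force: 0.0
```

Run:
```python
from h import *; import cv2
st()
# dark tab in the wrist picture, compared with where the tab's black edge should be if shut
c=ctrl.calibration("wrist");im=ctrl.get_image("wrist");R,t,K=c["R"],np.ravel(c["t"]),c["mtx"]
def pr(X):
    p=R@X+t; th=np.arctan2(np.hypot(p[0],p[1]),p[2]); d=p[:2]/np.hypot(p[0],p[1]); return K[0,2]+K[0,0]*th*d[0],K[1,2]+K[1,1]*th*d[1]
for a in (0,.085,.17):
    for r in (142,124): print(a,r,np.round([pr(o+(118-r*np.cos(a))*u-1*v+np.array([0,0,56+r*np.sin(a)+(1 if a==0 else 0)]))]))
b=[int(x) for x in pr(o-15*u-v+np.array([0,0,57]))]; print(b)
for r in im.max(2)[b[1]-24:b[1]+24:2,b[0]-40:b[0]+40]: print("".join("#" if x<60 else "+" if x<130 else "." for x in r))
print("rows from",b[1]-24)
```

```text
tcp(sealer) [[-60.07  -1.75 235.25]] F(sealer) [0.02, 0.24, 0.07] [1.7996e+02 5.0000e-02 9.6200e+01] [ 0.05 -0.    0.05] -0.12583412000872135 15.85
0 142 [[313. 172.]]
0 124 [[313. 151.]]
0.085 142 [[314. 173.]]
0.085 124 [[313. 152.]]
0.17 142 [[314. 174.]]
0.17 124 [[313. 151.]]
[313, 161]
................................................................................
................................................................................
................................................................................
................................................................................
................................................................................
................................................................................
........................++++++++++++++++++++++++++++++++........................
.......................++++++++++++++++++++++++++++++++++.......................
.......................++++++++++++++++++++++++++++++++++.......................
.......................++++++++++++++++++++++++++++++++++.....++..............
[... 450 characters left out ...]
+++++++++++++++....+..................
........................++++++++++++++++++++++++++++++++........................
........................++++....................................................
................................................................................
................................................................................
................................................................................
................................................................................
................................................................................
................................................................................
rows from 137
```

```bash
python3 -c "
from cell import ctrl
print(ctrl.finish_job())"
```

```text
the job is handed in; nothing more can be done
None
```

I loaded the large blue strip groove up and both catches closed behind it (origin measured at about x = 45.5 mm of the sealer). I then pressed the cover down until it stopped firmly at its shut height (about 57 mm, 14 N) and handed the job in at about 16 s; the result came back without a verdict.

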